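Let the charcoal grate down one notch

ROBOT

A 6-joint arm with a two-finger parallel gripper is mounted at the origin on the work surface. World frame = base frame: x ahead of the robot, y to its left, z up, the work surface at z = 0. Lengths are in m, angles in rad, forces in N, time in s.
With the tool pointing down it reaches from about 0.275 to 0.85 m from the base axis. Payload 5.2 kg.
Tool frame: the origin (TCP) lies between the finger pads; the fingertips stand 22 mm ahead of it and the grasp point (between the pads) lies 3 mm ahead of it; z points along the fingers, y is the direction in which the jaws open and shut (so a half turn about z gives the same grasp; the last joint's range is limited). The gripper opens to 85 mm and grips with 20 to 120 N. Pads are 22 mm wide; open, the fingers measure 114 mm over their backs; the gripper's body (76 mm by 85 mm) begins 54 mm behind the grasp point. The pads swing forward as they close: fully open they stand 13 mm farther back than shut.
Start: joints at [-1.437, 0.259, 1.535, -0, 1.348, -0.203], TCP at [0.182, -0.519, 0.253] pointing down, gripper open.
Joint ranges: [-3.14, 3.14], [-0.91, 2.08], [0.19, 2.58], [-1.22, 4.36], [0.22, 2.71], [-3.12, 3.12]. Speed limits (rad/s): [2.57, 2.57, 3.14, 3.14, 3.14, 3.14].

INTERFACE

Orientations are given as [roll, pitch, yaw] about the fixed x, y, z axes, in that order (R = Rz(yaw) Ry(pitch) Rx(roll)).
In Python, from cell import move_to, movel, move_joints, grip, pause, ik, camera, get_calibration, Unreachable, sign_off, get_time_s, get_joint_positions, get_qd, get_effort, get_tool_pos, get_orientation, get_wrist_force, get_wrist_torque, get_finger_gap gives the robot as it stands. Calls block until the motion is done:
- move_to(position, orientation): joint-space move of the TCP to a pose.
- movel(position, feed=0.15, orientation=None, until_force=None): straight line of the TCP; orientation=None keeps the orientation; feed is the mean speed in m/s. With until_force (N) it stops when the force on the tool has changed by that much, and returns True; else False.
- move_joints(angles): joint-space move.
- grip(opening, effort=None): finger opening in m; effort is the grip in N (None keeps the last); returns when the fingers have stopped.
- pause(seconds).
- ik(position, orientation): joint angles nearest the present ones, or None.
- camera(name): name is "scene" or "top"; returns the picture (420x560x3 uint8, red, green, blue); there is no depth.
- get_calibration(name): a dict with "vfov" (degrees; the focal length in pixels is half the picture's height over the tangent of half this angle, whatever the lens; pixels are square), "cx", "cy" (the principal point, pixels), "k1" (the pictures are not rectified: a ray, as slopes to the right and down, at radius r is drawn at 1 + k1 r^2 times it, then the intrinsics apply), "R" (3x3) and "t" (3): a world point X has camera coordinates R X + t. Camera axes: x right, y down, z forward; pixel columns grow to the right and rows downward; lengths in m; the calibration is good to about 2 mm. A picture is of the moment at which its call begins. get_calibration takes no time and is no camera call.
A pose or a line that the arm cannot do raises Unreachable and nothing moves.
- sign_off(): hands the job in, once; it reports no verdict.
Readings, each from a call of its own:
- get_time_s(): time.
- get_joint_positions(): joint angles.
- get_qd(): joint speeds.
- get_effort(): joint torques, N m.
- get_tool_pos(): TCP position.
- get_orientation(): TCP orientation.
- get_wrist_force(): force on the tool from outside, world axes, zero at the start.
- get_wrist_torque(): the same for the moment, N m.
- get_finger_gap(): finger opening in m.
Only numpy, scipy, OpenCV 4.12 (cv2) and the standard library are available. Lean on these libraries where they do the work, as an engineer would, in place of code of your own. Each camera call takes 0.05 s, during which the arm holds its last target.

TASK

Let the charcoal grill's grate down exactly one notch: with a fingertip lift the ratchet pawl by its pin and throw it right over onto its rest, push the upright arm of the capstan backward (towards the pawl) by one tooth, then tip the pawl back so that it drops fully into the next notch, with that tooth up against it or nearly so. Only push, with the fingertips: do not take the pin or a ball between the fingers, force nothing, keep off the grate itself, and leave everything else on the counter where it stands.

Things in the scene. Friction and masses are not known exactly. Their poses are not given: they have to be found in the camera images.
- grill: Fixed charcoal grill: fire box 440 x 360 mm, 172 mm high, behind a grey plate 200 mm high that carries the ratchet. Origin: on the counter straight below the wheel's axle, at the wheel's back face. z up; +y points out of the plate to the free working side (fire box on -y); +x runs along the plate from axle to pawl: at the top of the wheel 'backward' is +x. Offsets below are in these axes.
- axle (a point): Point on the ratchet wheel's axle (along the grill's y), 160 mm up, at y 75 mm in the plane of the capstan. Steel wheel: 130 mm across, 12 teeth of 30 degrees, 12 mm deep, at y 0 to 12 mm. Capstan, turning with it at y 62 to 88 mm: four 10 mm rods at right angles, ending in black balls.
- knob (a point): Centre of the 26 mm black ball on the capstan arm that is nearly upright at the start (leaning about 10 degrees, more by any wheel slack, to -x), 85 mm from the axle. One notch backward it leans 20 degrees to +x. With the pawl off, 2 to 6 N at the ball pushes it backward, some 13 N forward; friction keeps the wheel where it is left.
- pivot (a point): Point on the pawl's fixed pivot axis (parallel to the axle): 87 mm in +x from the axle, 162 mm above the counter, at y 35 mm, like the middle of the pin.
- pin (a point): Middle of the pawl's finger pin: 9 mm thick, parallel to the axle, free from y 12 to 60 mm (this point at y 35). It runs on a 75 mm circle about the pivot: pawl down, 35 mm to -x of it and 66 mm above; upright at pawl value 0.49; thrown over, 61 mm to +x and 43 mm above. A finger standing on its -x side, tip 20 mm below it, moved to +x lifts the pawl over, the pin sliding on the finger.
- wheel (a joint): Turn of the ratchet wheel, rad. 0: a tooth bears on the seated pawl (it starts with slack, -0.06 to -0.015). Grows backward (top to the grill's +x; the grate sinks 12.6 mm a notch). One notch is 0.524. A seated pawl stops it going backward past a tooth; with the pawl off only friction does.
- pawl (a joint): Turn of the pawl, rad. 0: fully down in a notch, nose on the wheel's upper +x quarter. Grows as it is lifted; 0.25 clears the teeth; beyond about 0.75 its weight carries it over to its rest at 1.45, where it stays; pushed back below about 0.5 it falls into the wheel by itself.
- grate: Steel bar grate over the fire box, 420 x 330 mm, about 210 mm above the counter, on a rack geared to the wheel. Origin at its middle. Not to be touched.
- shaker: Bystander: aluminium salt shaker 58 mm wide, 106 mm high, origin under its middle.
- squeeze: Bystander: white squeeze bottle with a red nozzle cap, 58 mm wide, 178 mm high, origin under its middle.
- bowl: Bystander: steel bowl 100 mm wide, 45 mm high, origin under its middle.
- oil: Bystander: amber oil bottle 60 mm wide, 240 mm high, origin under its middle.
- mug: Bystander: white mug 80 mm wide, 90 mm high, origin under its middle.
- bun_base: Bystander: lower half of a bun on the dark slab, 104 mm wide, 18 mm high, origin under its middle.
- bun_top: Bystander: upper half of a bun on the dark slab, 106 mm wide, 40 mm high, origin under its middle.

How it is judged:
On the way, in this order (a step that is already met when the one before it is completed fails the run):
1. the pawl has been lifted and thrown over onto its rest, the wheel not yet pushed back (value of joint pawl above 1.2 rad and value of joint wheel below 0.1 rad), for 0.2 s.
2. with the pawl off, the wheel has been pushed back so that the next tooth has passed the pawl (value of joint wheel above 0.25 rad and value of joint pawl above 1 rad), for 0.2 s.
At the end, for the whole second after the job is handed in: The pawl lies fully down in the wheel (pawl value under 0.06) one notch on: the wheel stands 0.385 to 0.575 rad back from where it began to bear (one notch is 0.524), at rest, and nothing is touched (value of joint pawl below 0.06 rad and value of joint wheel between 0.385 and 0.575 rad and velocity of joint wheel between -0.05 and 0.05 rad/s).
It fails at once if the grate is let down well past one notch (value of joint wheel above 0.8 rad).
It fails at once if the grate itself is pushed or carried (contact force between any of the fingers, the arm and grate above 2 N).
It fails at once if the grill's mechanism is forced (contact force between the fingers and grill above 45 N).
It fails at once if the ball or the pin is taken between the fingers instead of being pushed (distance between the grasp point and knob below 0.012 m or distance between the grasp point and pin below 0.007 m).
It fails at once if a bystander is moved, lifted or knocked (distance of any of shaker, squeeze, bowl, oil, mug, bun_base, bun_top from where it was at the start of the episode above 0.02 m).
It also fails if it takes over 66 s, if anything falls off the work surface, if the arm or the gripper's body presses on something with over 40 N, if the wrist force passes 120 N, or if a joint passes its speed limit or range.

## Working session

There is one attempt and no reset: what is moved stays moved. The work goes in short steps, each a Python script; the robot and the scene stay as the last script left them, time stands still between calls to the robot, and variables do not carry over. Pictures are saved under pics/ and viewed, and the job is handed in when it is done.

```bash
ls; mkdir -p pics; python3 - <<'E'
from cell import *
import cv2
for n in ("scene","top"):
    im=camera(n); cv2.imwrite(f"pics/{n}0.png",im[:,:,::-1]); 
    print(get_calibration(n))
print(get_time_s(),get_tool_pos(),get_orientation())
E
```

```text
pics
{'vfov': 53.40203364952703, 'cx': 272.42782880750474, 'cy': 206.62603602766302, 'k1': -0.1035055496920138, 'R': array([[ 0.79558733,  0.60583282,  0.00271915],
       [ 0.47328259, -0.61870626, -0.62706153],
       [-0.3782121 ,  0.50016913, -0.77896498]]), 't': array([-0.39541916, -0.15062946,  1.29205371])}
{'vfov': 42.79312287954042, 'cx': 280.21701838233804, 'cy': 217.96913279304962, 'k1': -0.06561180694541836, 'R': array([[ 6.96439078e-03, -9.99975685e-01,  3.56536466e-04],
       [-9.85491583e-01, -6.92397938e-03, -1.69583014e-01],
       [ 1.69581359e-01,  8.29678690e-04, -9.85515842e-01]]), 't': array([-0.02610625,  0.55804294,  1.50079756])}
0.1 [ 0.18169424 -0.51865827  0.25257895] [-3.14001453e+00 -3.09642864e-04  3.36782379e-01]
```

View pics/scene0.png

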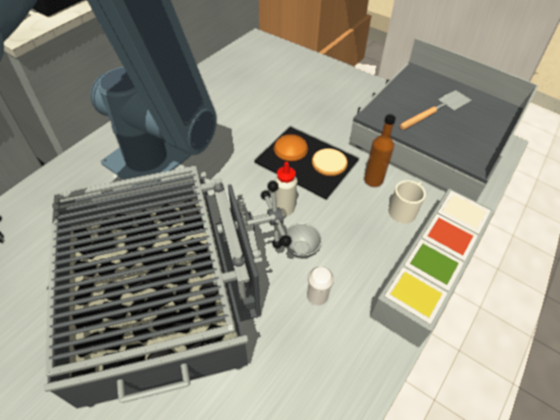

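View pics/top0.png

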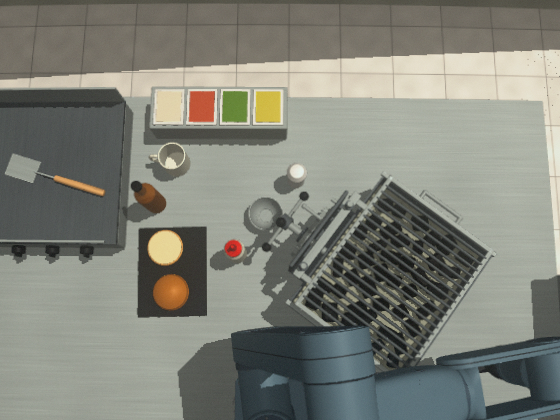

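The scene view shows the plate and capstan at about (265,220). In the top view they are at about (290,225), with the squeeze bottle at (234,249), the bowl at (265,213) and the shaker at (297,173). I'll zoom in on the mechanism.

```bash
python3 - <<'E'
import cv2
a=cv2.imread("pics/scene0.png")[160:320,180:340]; b=cv2.imread("pics/top0.png")[150:310,210:370]
cv2.imwrite("pics/z0s.png",cv2.resize(a,None,fx=3.7,fy=3.7,interpolation=cv2.INTER_CUBIC))
cv2.imwrite("pics/z0t.png",cv2.resize(b,None,fx=3.7,fy=3.7,interpolation=cv2.INTER_CUBIC))
E
```

```text
(no output)
```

View pics/z0s.png

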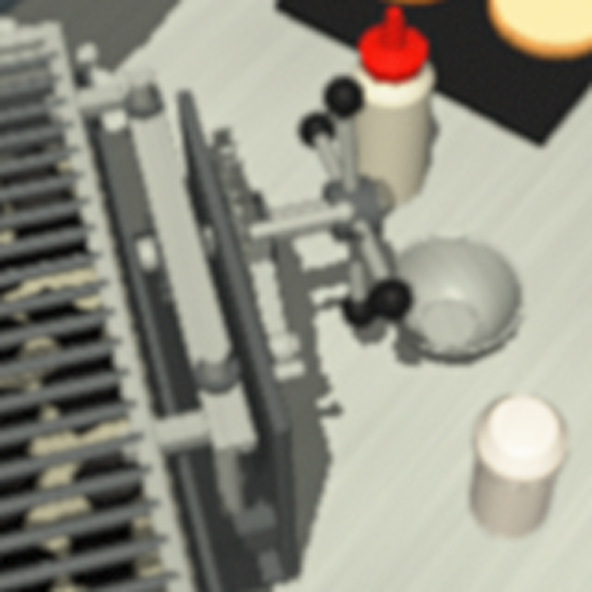

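View pics/z0t.png

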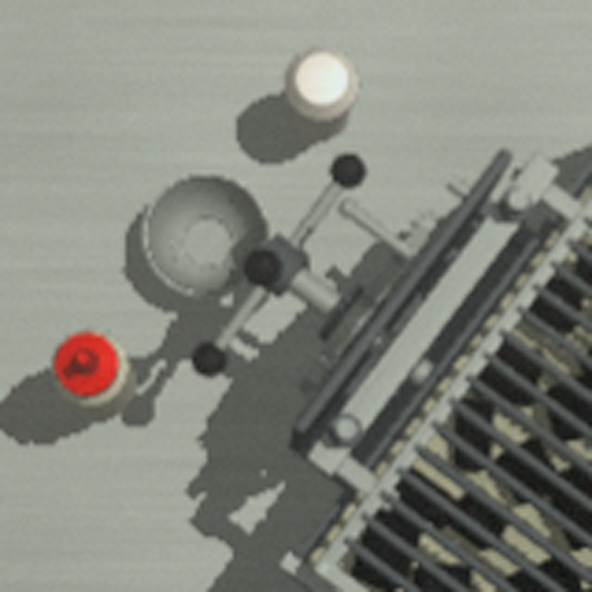

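```bash
cat > h.py <<'E'
import numpy as np, cv2
from cell import *
from scipy.optimize import least_squares
def cal(n):
    c=get_calibration(n); c['f']=210/np.tan(np.radians(c['vfov']/2)); return c
C={n:cal(n) for n in("scene","top")}
def proj(n,X):
    c=C[n]; p=(c['R']@np.asarray(X).reshape(-1,3).T).T+c['t']; s=p[:,:2]/p[:,2:]
    s=s*(1+c['k1']*(s**2).sum(1,keepdims=True)); return s*c['f']+[c['cx'],c['cy']]
def ray(n,uv):
    c=C[n]; d=(np.array(uv)-[c['cx'],c['cy']])/c['f']; s=d.copy()
    for _ in range(20): s=d/(1+c['k1']*(s@s))
    v=c['R'].T@np.r_[s,1]; return -c['R'].T@c['t'], v/np.linalg.norm(v)
def tri(us,ut):
    (a,u),(b,v)=ray("scene",us),ray("top",ut)
    s=np.linalg.lstsq(np.c_[u,-v],b-a,rcond=None)[0]
    p,q=a+s[0]*u,b+s[1]*v; return (p+q)/2, np.linalg.norm(p-q)
def plane(n,uv,z):
    a,u=ray(n,uv); return a+u*(z-a[2])/u[2]
def balls(n,im,box,th=38):
    x0,y0,x1,y1=box; g=im[y0:y1,x0:x1].max(2)
    m=(g<th).astype(np.uint8)
    k,l,st,ce=cv2.connectedComponentsWithStats(m)
    return [(ce[i]+[x0,y0],st[i][2:5]) for i in range(1,k) if st[i][4]>15]
E
python3 - <<'E'
from h import *
for n,b in (("scene",(250,170,310,260)),("top",(250,180,315,265))):
    im=cv2.imread(f"pics/{n}0.png")
    for th in(35,45,55):print(n,th,[(c.round(1).tolist(),s.tolist()) for c,s in balls(n,im,b,th)])
# candidate
for n,(sc) in dict(knob=(272.9,186.2)).items():
    print(tri(sc,(280.9,222.5)))
print(tri((285.5,240.3),(304,196)),tri((265.2,195.2),(266.3,247.3)))
E
```

```text
scene 35 [([303.0, 180.5], [13, 20, 78]), ([305.0, 172.2], [10, 5, 18]), ([272.6, 186.4], [8, 9, 38]), ([282.4, 242.1], [17, 11, 74])]
scene 45 [([303.6, 177.9], [14, 20, 211]), ([272.4, 186.1], [9, 9, 55]), ([264.8, 193.9], [8, 6, 23]), ([282.4, 241.7], [18, 12, 111])]
scene 55 [([303.4, 177.9], [14, 20, 220]), ([272.3, 186.1], [10, 10, 69]), ([265.0, 193.7], [8, 7, 34]), ([282.3, 241.8], [18, 12, 133])]
top 35 []
top 45 []
top 55 [([302.8, 196.2], [8, 8, 28]), ([280.0, 222.1], [9, 9, 58]), ([265.7, 246.9], [9, 8, 44]), ([298.3, 259.9], [8, 10, 18])]
(array([ 0.51412167, -0.02347746,  0.24082275]), np.float64(0.0019785424272302085))
(array([ 0.59555212, -0.08494345,  0.17912544]), np.float64(0.0006153825514318786)) (array([0.46250502, 0.0149421 , 0.1383877 ]), np.float64(0.000858831241838827))
```

```bash
cat >> h.py <<'E'
A=np.array([.5290,-.0350]); TH=np.arctan2(-.0999,.1330)
GX=np.array([np.cos(TH),np.sin(TH)]); GY=np.array([-GX[1],GX[0]]); O=A-.075*GY
def G(x,y,z): return np.r_[O+x*GX+y*GY,z]
def toG(P): P=np.asarray(P); d=P[:2]-O; return np.array([d@GX,d@GY,P[2]])
YAW=TH+np.pi/2; ORI=[np.pi,0,YAW]
def zoom(n,im,name,c,h=75,dots=()):
    im=np.ascontiguousarray(im); x0,y0=max(0,c[0]-h),max(0,c[1]-h)
    z=cv2.resize(im[y0:y0+2*h,x0:x0+2*h],None,fx=4,fy=4,interpolation=cv2.INTER_CUBIC)
    for p in dots:
        u=(proj(n,p)[0]-[x0,y0]+.5)*4; cv2.circle(z,tuple(int(v) for v in u),3,(0,0,255),-1)
    cv2.imwrite(f"pics/{name}.png",z)
E
python3 - <<'E'
from h import *
print(O,np.degrees(TH),YAW)
pts=[G(.052,y,.228) for y in(.012,.035,.060)]+[G(.087,.035,.162),G(0,.075,.16),G(0,.075,.245),G(-.065,.012,.16),G(0,.012,.225)]
for n,c in(("scene",(260,225)),("top",(290,230))):
    zoom(n,cv2.imread(f"pics/{n}0.png"),n+"_ov",c,70,pts)
for x in(.033,.115):
  for y,z in((.036,.230),(.036,.33)): print(ik(G(x,y,z),ORI))
print(ik(G(-.07,.075,.25),ORI),ik(G(.18,.036,.205),ORI), get_joint_positions())
E
```

```text
[ 0.48395673 -0.09496752] -36.9112316145155 0.9265738041553787
[-3.67374960e-01  2.55617349e-01  1.59767744e+00 -4.44089210e-16
  1.28829786e+00  2.76847563e-01]
[-3.67374960e-01  1.98506578e-01  1.42701457e+00 -4.44089210e-16
  1.51607150e+00  2.76847563e-01]
[-4.04453924e-01  3.85911324e-01  1.41211223e+00 -4.44089210e-16
  1.34356910e+00  2.39768599e-01]
[-4.04453924e-01  3.37881232e-01  1.24110156e+00 -4.44089210e-16
  1.56260986e+00  2.39768599e-01]
[-2.21521875e-01  1.21542689e-01  1.71504282e+00 -4.44089210e-16
  1.30500714e+00  4.22700647e-01] [-4.27683032e-01  5.09303978e-01  1.27996013e+00 -4.44089210e-16
  1.35232854e+00  2.16539491e-01] [-1.43683744e+00  2.59233184e-01  1.53597046e+00 -1.49658111e-05
  1.34799716e+00 -2.02820417e-01]
```

```bash
python3 -c "
import cv2,numpy as np
a=cv2.imread('pics/scene_ov.png');b=cv2.imread('pics/top_ov.png')
cv2.imwrite('pics/ov.png',cv2.resize(np.hstack([a,b]),(800,400)))"
```

```text
(no output)
```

View pics/scene_ov.png

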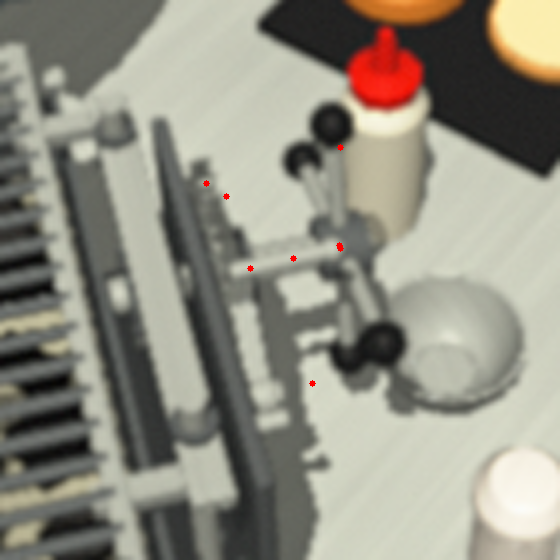

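View pics/top_ov.png

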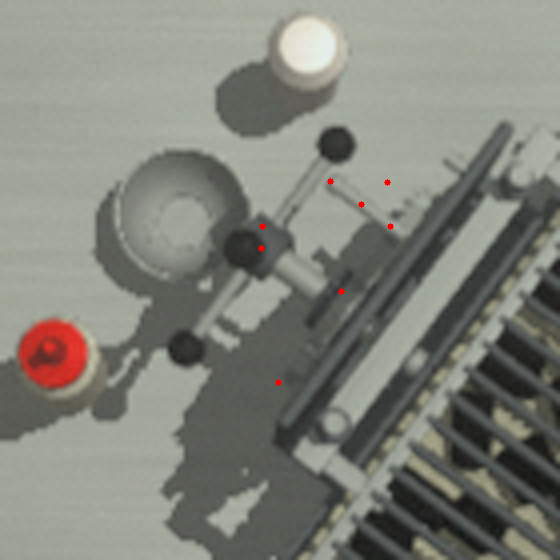

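The predicted pin, axle and ball positions land on the picture in both views: pin tip at top zoom (330,182), knob at (243,250). I'll go to the pin with the fingers shut.

```bash
python3 - <<'E'
from h import *
p=get_tool_pos(); movel([p[0],p[1],.38],feed=.25); grip(0)
move_to(G(.022,.037,.37),ORI)
movel(G(.022,.037,.232),feed=.15)
print(get_time_s(),toG(get_tool_pos()),get_finger_gap(),get_wrist_force())
for n,c in(("scene",(260,225)),("top",(290,230))): zoom(n,camera(n)[:,:,::-1],n+"1",c,70)
E
```

```text
4.6 [0.02265622 0.03706225 0.23290006] 3.3048440105166814e-05 [-0.61968953 -0.55041976  0.05012129]
```

View pics/scene1.png

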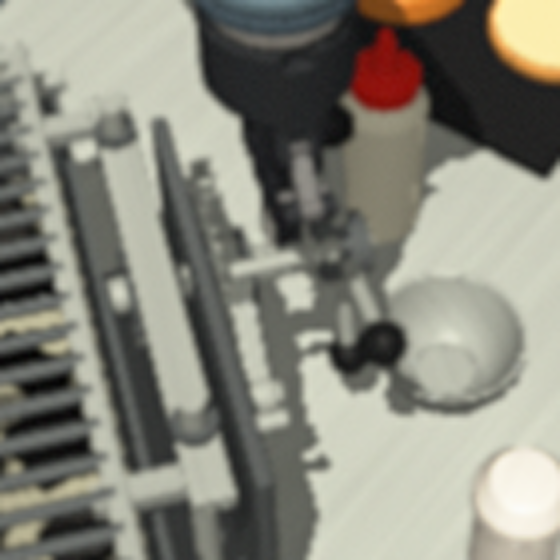

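View pics/top1.png

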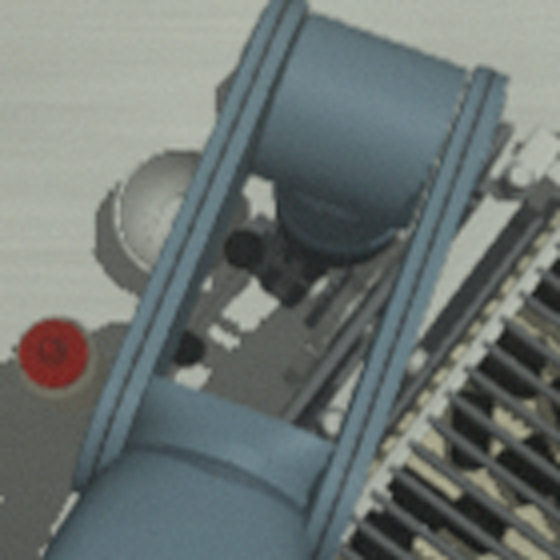

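The finger stands next to the pin at scene zoom (285,215), and the balls haven't moved. I'll sweep to +x in small steps and watch the force.

```bash
python3 - <<'E'
from h import *
for x in np.arange(.030,.1001,.007):
    h=movel(G(x,.037,.232),feed=.06,until_force=22)
    f=get_wrist_force(); print(round(x,3),h,toG(get_tool_pos()).round(4)[0],(np.r_[f[:2]@GX,f[:2]@GY,f[2]]).round(1),round(get_time_s(),1))
    if h: break
for n,c in(("scene",(260,225)),): zoom(n,camera(n)[:,:,::-1],n+"2",c,70)
E
```

```text
0.03 False 0.0306 [-0.1 -0.6 -0.3] 5.0
0.037 False 0.0373 [-1.   0.9 -0. ] 5.2
0.044 False 0.0444 [-0.2  0.7 -0.7] 5.5
0.051 False 0.0514 [-1.  -0.6 -0.4] 5.8
0.058 False 0.0584 [-1.5 -0.9 -0.3] 6.0
0.065 False 0.0654 [-0.3 -0.   1. ] 6.3
0.072 False 0.0724 [-0.1 -0.4 -0.1] 6.6
0.079 False 0.0794 [ 0.3 -0.3  0.1] 6.8
0.086 False 0.0864 [-0.5  0.1  0.4] 7.1
0.093 False 0.0934 [-0.8  0.5  1. ] 7.4
0.1 False 0.1004 [-0.4 -0.1 -0.4] 7.7
```

View pics/scene2.png

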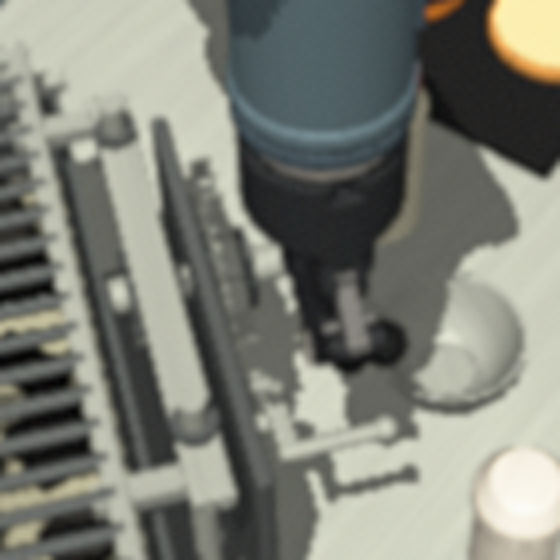

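The pin now lies at scene zoom (285,447)–(390,428), so the pawl has gone over onto its rest. I'll retreat and look at both views from the position beside the knob.

```bash
python3 - <<'E'
from h import *
movel(G(.095,.037,.36),feed=.25)
move_to(G(-.10,.076,.36),ORI)
S=camera("scene");T=camera("top"); pin=[G(.148,y,.205) for y in(.012,.035,.06)]
zoom("scene",S[:,:,::-1],"scene3",(260,225),70,pin); zoom("top",T[:,:,::-1],"top3",(290,230),70,pin)
print(get_time_s())
E
```

```text
9.275
```

View pics/scene3.png

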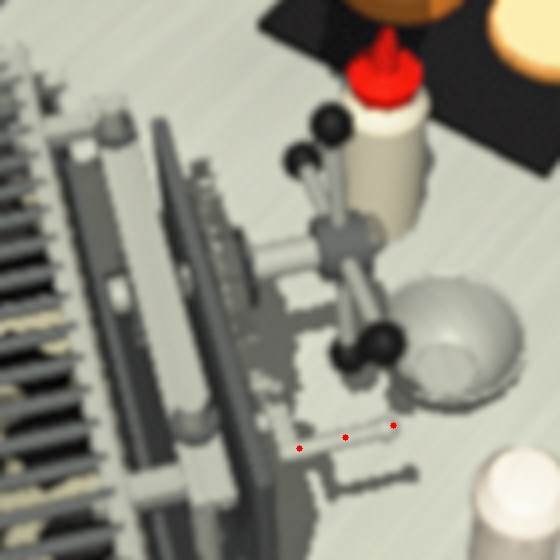

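View pics/top3.png

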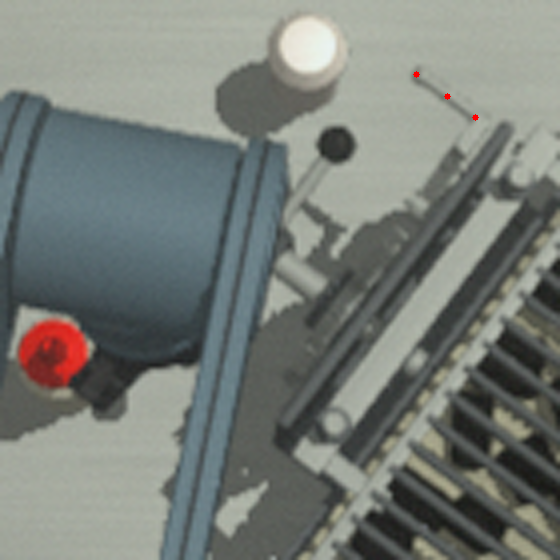

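The predicted pin points sit on the thrown-over pin in both views, and the balls are unchanged at scene zoom (331,124) and (382,342). Next I'll push the knob.

```bash
python3 - <<'E'
from h import *
movel(G(-.075,.076,.36),feed=.2)
movel(G(-.075,.076,.247),feed=.15)
for x in list(np.arange(-.06,-.012,.007))+[-.010]:
    h=movel(G(x,.076,.247),feed=.04,until_force=20)
    f=get_wrist_force(); print(round(x,3),h,toG(get_tool_pos()).round(4),(np.r_[f[:2]@GX,f[:2]@GY,f[2]]).round(1),round(get_time_s(),1))
    if h: break
S=camera("scene");T=camera("top")
cv2.imwrite("pics/s4.png",S[:,:,::-1]);cv2.imwrite("pics/t4.png",T[:,:,::-1])
zoom("scene",S[:,:,::-1],"scene4",(260,225),70); zoom("top",T[:,:,::-1],"top4",(290,230),70)
E
```

```text
-0.06 False [-0.0598  0.0759  0.2469] [-0.4 -0.4 -0.6] 11.0
-0.053 False [-0.0528  0.076   0.2469] [-0.2  0.4  0.2] 11.3
-0.046 False [-0.0457  0.076   0.2469] [-0.3 -0.1  0.1] 11.6
-0.039 False [-0.0395  0.0761  0.2472] [-4.4  0.1  3.6] 11.9
-0.032 False [-0.0321  0.0761  0.2471] [-2.8  0.6  3.5] 12.3
-0.025 False [-0.0248  0.076   0.2469] [-2.5  0.2  1.1] 12.6
-0.018 False [-0.0178  0.076   0.2469] [-1.8  0.4  1.2] 12.9
-0.01 False [-0.0098  0.0759  0.2469] [-2.2 -0.8  1.3] 13.3
```

View pics/scene4.png

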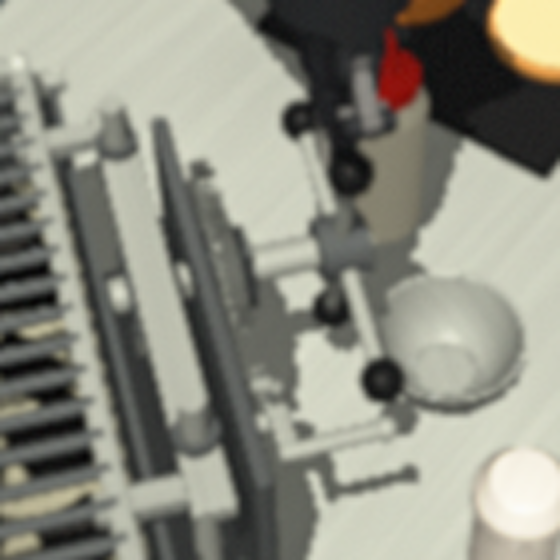

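View pics/top4.png

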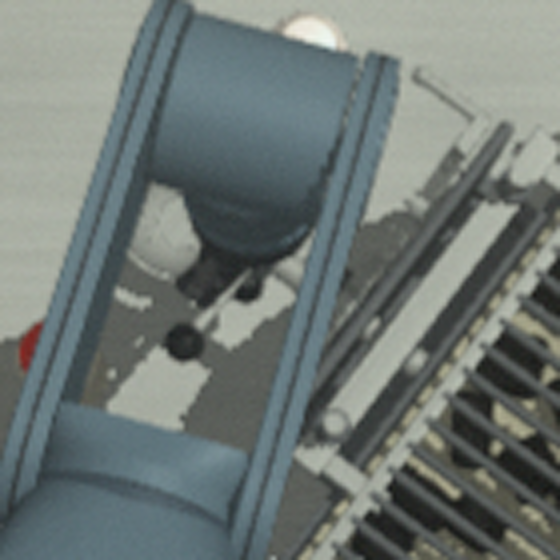

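```bash
cat >> h.py <<'E'
from scipy.optimize import minimize_scalar
def phi(uv,k,n="scene"):
    f=lambda a:((proj(n,G(.085*np.sin(a+k*np.pi/2),.075,.16+.085*np.cos(a+k*np.pi/2)))[0]-uv)**2).sum()
    r=minimize_scalar(f,bounds=(-.6,.9),method="bounded"); return round(r.x,3),round(r.fun**.5,2)
def z2p(z): return np.array(z)/4-.5+[190,155]
E
python3 - <<'E'
from h import *
for d in(((331,124),(382,342),(301,161)),((350,173),(382,381),(300,120))):
    print([phi(z2p(u),k) for u,k in zip(d,(0,1,-1))])
E
```

```text
[(np.float64(-0.231), np.float64(0.0)), (np.float64(-0.234), np.float64(0.28)), (np.float64(-0.229), np.float64(0.31))]
[(np.float64(0.199), np.float64(0.05)), (np.float64(0.206), np.float64(0.12)), (np.float64(0.206), np.float64(0.34))]
```

The three balls agree: the wheel started at about -0.056 and is now at about 0.378. Another 6.5 mm should bring it to about 0.46.

```bash
python3 - <<'E'
from h import *
movel(G(-.0035,.076,.247),feed=.03,until_force=20)
movel(G(-.030,.076,.247),feed=.1)
movel(G(-.060,.076,.36),feed=.25)
move_to(G(-.13,.076,.36),ORI)
S=camera("scene")
zoom("scene",S[:,:,::-1],"scene5",(260,225),70); print(get_time_s())
print([(((c-[190,155]+.5)*4).round(),s) for c,s in balls("scene",S,(250,170,310,260),45)])
E
```

```text
15.2083
[(array([456.,  94.]), array([ 14,  20, 212], dtype=int32)), (array([303., 114.]), array([ 8,  7, 34], dtype=int32)), (array([353., 184.]), array([ 9, 10, 64], dtype=int32)), (array([329., 306.]), array([ 7,  6, 28], dtype=int32)), (array([382., 386.]), array([ 9,  9, 55], dtype=int32))]
```

View pics/scene5.png

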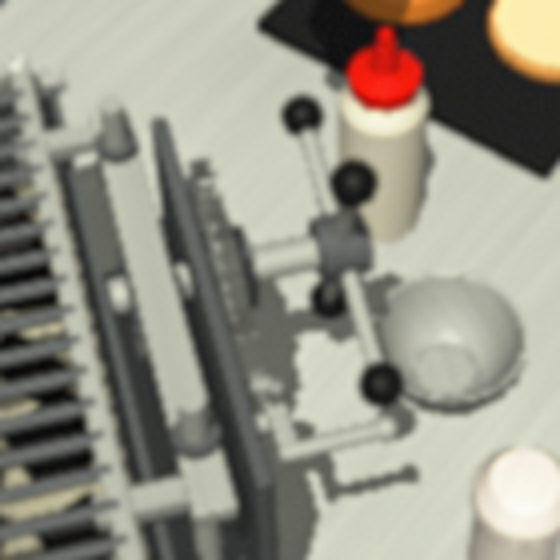

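```bash
python3 - <<'E'
from h import *
print([phi(z2p(u),k) for u,k in zip(((353,184),(382,385.5),(302,115)),(0,1,-1))])
E
```

```text
[(np.float64(0.276), np.float64(0.05)), (np.float64(0.285), np.float64(0.43)), (np.float64(0.28), np.float64(0.02))]
```

All three balls put the wheel at about 0.455, inside the window. Next I'll tip the pawl back, pushing from the +x side.

```bash
python3 - <<'E'
from h import *
move_to(G(.185,.037,.37),ORI)
movel(G(.185,.037,.210),feed=.2)
for x in np.arange(.177,.079,-.007):
    px=min(x-.019,.148); z=.162+np.sqrt(max(.075**2-(px-.087)**2,0))
    h=movel(G(x,.037,min(max(z+.002,.207),.232)),feed=.06,until_force=22)
    f=get_wrist_force(); print(round(x,3),h,toG(get_tool_pos()).round(4),(np.r_[f[:2]@GX,f[:2]@GY,f[2]]).round(1),round(get_time_s(),1))
    if h: break
S=camera("scene");zoom("scene",S[:,:,::-1],"scene6",(260,225),70)
E
```

```text
0.177 False [0.1771 0.0372 0.2088] [-0.1 -0.3 -0.2] 17.7
0.17 False [0.1698 0.0371 0.2079] [ 0.  -0.6 -0. ] 17.9
0.163 False [0.1638 0.0371 0.2138] [ 3.1 -0.2  1.2] 18.2
0.156 False [0.1574 0.0371 0.2211] [6.9 0.9 5. ] 18.5
0.149 False [0.1484 0.037  0.2248] [ 1.6 -0.   0.5] 18.8
0.142 False [0.141  0.037  0.2292] [ 0.  -0.3 -0.5] 19.1
0.135 False [0.1345 0.0371 0.2321] [ 0.8  0.5 -0.6] 19.4
0.128 False [0.1275 0.0371 0.232 ] [-0.2  0.2  0.2] 19.7
0.121 False [0.1206 0.0371 0.2321] [ 0.2  0.6 -0. ] 19.9
0.114 False [0.1136 0.037  0.2321] [0.5 0.4 0.2] 20.2
0.107 False [0.1066 0.0371 0.2321] [ 0.1 -0.3 -0.1] 20.5
0.1 False [0.0996 0.0371 0.2321] [ 0.5 -0.8 -0.3] 20.7
0.093 False [0.0926 0.037  0.2321] [ 0.6 -0.5  0.2] 21.0
0.086 False [0.0856 0.0371 0.2321] [ 0.4 -0.6  0.2] 21.3
```

View pics/scene6.png

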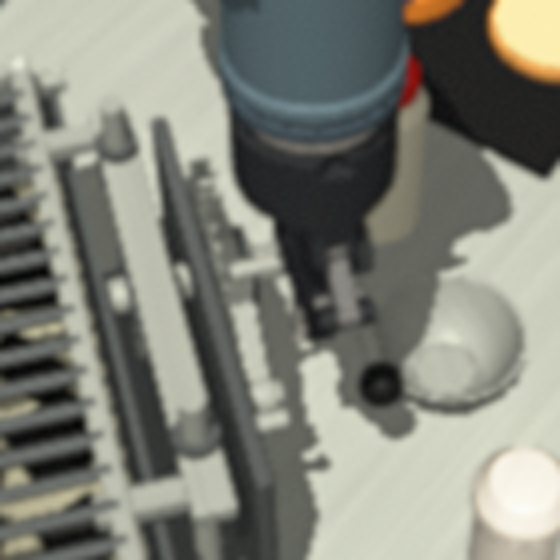

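The pawl looks dropped, with the pin root near zoom (245,268). I'll withdraw and check both views.

```bash
python3 - <<'E'
from h import *
movel(G(.095,.037,.37),feed=.25)
move_to(G(-.16,.03,.37),ORI); pause(.3)
S=camera("scene");T=camera("top"); pin=[G(.052,y,.228) for y in(.012,.035,.06)]
cv2.imwrite("pics/s7.png",S[:,:,::-1]);cv2.imwrite("pics/t7.png",T[:,:,::-1])
zoom("scene",S[:,:,::-1],"scene7",(260,225),70); zoom("top",T[:,:,::-1],"top7",(290,230),70,pin)
print(get_time_s())
B=[(((c-[190,155]+.5)*4).round(),s[2]) for c,s in balls("scene",S,(250,170,310,260),45)];print(B)
E
```

```text
23.4083
[(array([456.,  94.]), np.int32(212)), (array([302., 114.]), np.int32(32)), (array([354., 184.]), np.int32(65)), (array([329., 306.]), np.int32(28)), (array([382., 385.]), np.int32(56))]
```

View pics/scene7.png

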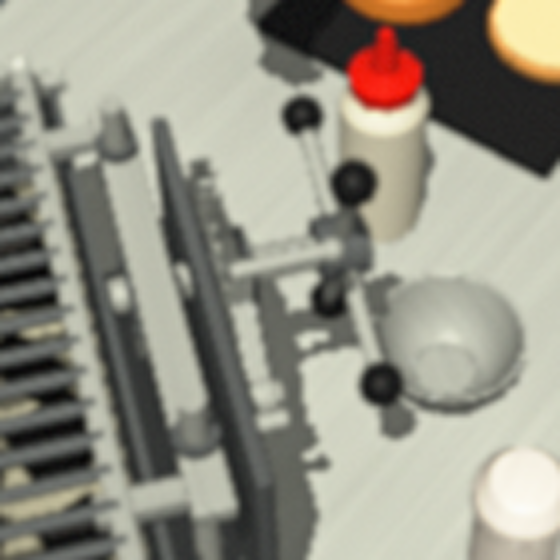

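View pics/top7.png

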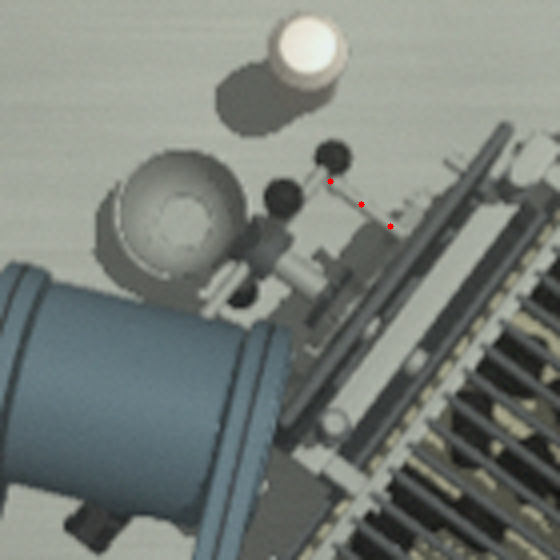

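The pin is back on its seated position in both views. I'll compare it numerically with the first pictures.

```bash
python3 - <<'E'
from h import *
for n,(x0,y0,x1,y1) in (("top",(299,196,318,215)),("scene",(247,215,268,227))):
    a=cv2.imread(f"pics/{n}0.png",0).astype(np.float32);b=cv2.imread(f"pics/{n[0]}7.png",0)[:].astype(np.float32)
    k=4; A=cv2.resize(a[y0:y1,x0:x1],None,fx=k,fy=k,interpolation=3); Bb=cv2.resize(b[y0-4:y1+4,x0-4:x1+4],None,fx=k,fy=k,interpolation=3)
    r=cv2.matchTemplate(Bb,A,cv2.TM_CCOEFF_NORMED); _,m,_,l=cv2.minMaxLoc(r); print(n,"shift px",(np.array(l)-16)/k,round(m,3))
    print(" per 0.06 rad:",proj(n,G(.087+.075*np.sin(-.49+.06),.035,.162+.075*np.cos(-.49+.06)))-proj(n,G(.087+.075*np.sin(-.49),.035,.162+.075*np.cos(.49))))
print([phi(z2p(u),k) for u,k in zip(((353.5,184),(382,385),(302,115)),(0,1,-1))])
for n in("top","scene"):
    d=cv2.absdiff(cv2.imread(f"pics/{n}0.png"),cv2.imread(f"pics/{n[0]}7.png")).max(2); print(n)
    for nm,p in dict(shaker=(297,173),squeeze=(234,249),bowl=(265,213)).items():
        if n=="top": print(nm,d[p[1]-8:p[1]+8,p[0]-8:p[0]+8].mean())
E
```

```text
top shift px [0. 2.] 0.844
 per 0.06 rad: [[ 0.98846033 -1.37870827]]
scene shift px [0. 0.] 0.997
 per 0.06 rad: [[0.4945791 0.922857 ]]
[(np.float64(0.277), np.float64(0.07)), (np.float64(0.276), np.float64(0.39)), (np.float64(0.28), np.float64(0.02))]
top
shaker 2.87109375
squeeze 94.09375
bowl 3.09375
scene
```

```bash
python3 - <<'E'
from h import *
a=cv2.imread("pics/top0.png")[190:220,297:327];b=cv2.imread("pics/t7.png")[190:220,297:327]
cv2.imwrite("pics/cmp.png",cv2.resize(np.hstack([a,b]),None,fx=13,fy=13,interpolation=cv2.INTER_NEAREST))
print(get_time_s())
E
```

```text
23.4083
```

View pics/cmp.png

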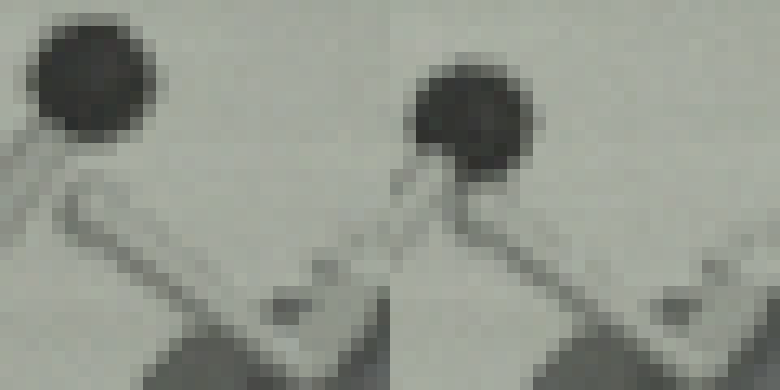

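The pin edge lies on the same pixels before and after: (70,210)→(200,310) on the left, and the same offset on the right. The 2 px shift reported for the top view came from the capstan ball, which moved inside the matching window. The pawl is fully seated, so I'll hand in.

```bash
python3 -c "
from cell import *
sign_off(); print(get_time_s())"
```

```text
the job is handed in; nothing more can be done
the job is handed in; nothing more can be done
```

I let the grate down one notch and handed the job in at about 23 s of the 66 s allowed; no verdict is reported. With shut fingertips I threw the pawl over onto its rest and pushed the capstan ball back. I then tipped the pawl back from the +x side, and it dropped into the next notch.

**Last checks:**
- **Wheel:** it stands at about 0.45 rad by all three visible balls, inside the 0.385 to 0.575 window. It started at about -0.056.
- **Pawl:** the pin is back on its starting pixels in the scene view (0 px shift, match 0.997) and by eye in the top view.
- **Forces:** the largest wrist force I read was about 9 N.
- **Bystanders:** the shaker and bowl are unchanged in the top view. The squeeze bottle looks unchanged in the scene view. I did not re-check the oil bottle, mug or buns, but the arm stayed well away from them.

**Checks that disagreed:**
- The automatic top-view match of the pin gave a 2 px shift. The moved capstan ball was inside its window, and the close-up showed the pin itself had not shifted.
- The top-view check of the squeeze bottle was useless because the arm covered it.

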